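Square a carton in the packing fence

ROBOT

A 6-joint arm with a two-finger parallel gripper is mounted at the origin on the work surface. World frame = base frame: x ahead of the robot, y to its left, z up, the work surface at z = 0. Lengths are in m, angles in rad, forces in N, time in s.
With the tool pointing down it reaches from about 0.425 to 0.95 m from the base axis. Payload 3.5 kg.
Tool frame: the origin (TCP) lies on the centre line of the jaws, within the pads' length; the fingertips stand 14 mm ahead of it and the grasp point (between the pads) lies 5 mm behind it (tips_ahead is the distance from the TCP to the fingertips, in m); y points along the fingers, z is the direction in which the jaws open and shut, and the axes are right-handed (so a half turn about y gives the same grasp; the last joint's range is limited). The gripper opens to 85 mm and grips with 20 to 120 N. Pads are 22 mm wide; open, the fingers measure 114 mm over their backs; the gripper's body (76 mm by 85 mm) begins 54 mm behind the grasp point. The pads swing forward as they close: fully open they stand 13 mm farther back than shut.
Start: joints at [0.994, 0.286, 1.577, -0, 1.279, -0.15], TCP at [0.279, 0.614, 0.245] pointing down, gripper open.
Joint ranges: [-2.77, 2.77], [-0.9, 2.22], [0.21, 2.48], [-1.53, 4.67], [0.24, 2.81], [-2.84, 2.84]. Speed limits (rad/s): [2.79, 2.79, 3.14, 3.14, 3.14, 3.14].

INTERFACE

Orientations are given as a unit quaternion [x, y, z, w].
In Python, from plant import get_state, read_camera, sign_off, tips_ahead gives the robot as it stands.
- The arm moves only by the tool send_rows, never from a script. Its argument "plan" is a list of rows, each a list of 2 entries, a list of its own where there are three numbers: the shift along the tool's x, y, z in units of 12 cm (1.0 is 12 cm), then the turn, a rotation vector about the tool's x, y, z in units of 360 degrees (1.0 is 360 degrees). In form: [[[tx, ty, tz], [rx, ry, rz]], ...]. A call has 1 to 12 rows; each row shifts and turns the commanded pose from where the row before left it, along the tool's axes as they then stand; what a row does not reach is not made up. A row lasts 1/10 s, in which the tool goes at most 50 mm and 8.59 degrees, less where a joint would pass 70% of its speed; a pose out of reach is approached as far as the arm can. A call with a number of a shift or a turn outside -1 to 1 is refused whole. A call with a gripper value outside its range is refused whole. "gripper" is the closure, from 0 (fully open) to 1 (shut), set as the call begins (left out, the last holds). The fingers move at their own pace and stop on an object; "grip_force" is the grip in N (left out, the last holds). Time passes only in rows, so rows that do not move let the fingers close. It gives the time, the measured TCP pose, the force and the opening at its end, in the units of the state.
- get_state(): the state, without advancing time (a new reading comes with each control period).
- read_camera(name): name is "scene" or "side" or "wrist"; returns a dict with "img" (480x640x3 uint8, blue, green, red), "fx", "fy", "cx", "cy" (pixels), "world_from_camera" (4x4, takes a point from camera to world coordinates); the wrist camera has in their place "mount" (4x4, takes a point from camera to tool coordinates, whose origin is the TCP and whose axes are the tool frame's). Camera axes: x right, y down, z forward; pixel columns grow to the right and rows downward; lengths in m; the calibration is good to about 2 mm. A picture is of the moment at which its call begins: read the wrist's pose just before it. There is no depth.
- sign_off(): hands the job in, once; it reports no verdict.
The state is a dict: "time": time; "qpos": joint angles; "dq": joint speeds; "joint_efforts": joint torques, N m; "eef_pos": TCP position; "tcp_rot": TCP orientation; "contact_force": force on the tool from outside, world axes, zero at the start; "wrist_torque": the same for the moment, N m; "opening": opening from 0.0 (shut) to 1.0 (fully open).
Only numpy, scipy, OpenCV 4.12 (cv2) and the standard library are available. Lean on these libraries where they do the work, as an engineer would, in place of code of your own. Each camera call takes 0.05 s, during which the arm holds its last target. There are 200 camera calls.

TASK

Push the large carton that lies in front of the aluminium fence along the table until it sits flat against the fence's back rail, and push the sliding stop up so that the carton is snug and square between the sliding stop and the fixed end stop. Only push: never lift or tip the carton, and leave the small carton, the tape roll and the scanner where they are.

Things in the scene. Friction and masses are not known exactly. Their poses are not given: they have to be found in the camera images.
- fence: L-shaped aluminium fence fixed to the table: back rail and fixed end stop. Origin at table height on the rail's front face. z up; x points into the rail, away from the robot (roughly world x); y runs along the rail (roughly world y). Rail: face at x = 0, 40 mm thick, y = -270 to +210 mm, 35 mm high. A carton seated in the corner has its centre at x = -50, y = +100 mm.
- fence_corner (a point): inner corner at table height where rail face and end stop meet: x = 0, y = +180 mm in the fence's frame. The end stop is a bar 25 mm thick, 45 mm high, standing out from the rail 100 mm towards the robot, its inner face at fence y = +180 mm. The table is bare between it and the sliding stop.
- stop (a joint): travel in m (0 to 0.200) of the sliding stop along the fence's +y, towards the end stop; stays where it is left, drag about 2 N. Its front face lies at fence y = -160 mm + travel. A grey block 90 mm long along y, from the rail to 86 mm in front of it, with a flat plate on top that straddles the rail, 51 mm high in all. With the carton snug against the end stop the travel is 0.180.
- stop_back (a point): centre of the sliding stop's rear face (the one turned away from the end stop), where it can be pushed along the fence's +y; 24 mm above the table, 45 mm in front of the rail face.
- carton: the large closed cardboard carton, 100 mm along its x, 160 mm along its y, 60 mm high, 0.25 to 0.5 kg, loose on the table. Origin at the centre of its underside. It starts on the robot's side of the fence, turned up to about 17 degrees from square, its 160 mm side roughly along the rail; that long side goes against the rail.
- small_carton: bystander: small cardboard carton 75 x 60 x 50 mm, origin at the centre of its underside
- tape: bystander: brown roll of packing tape lying flat, 100 mm across, 48 mm high, origin at the centre of its underside
- scanner: bystander: black and grey hand scanner lying on the table, 55 x 123 x 40 mm, its length along its y (from -45 to +78 mm of its origin), origin on the table
Things that resemble listed ones, but are neither listed nor needed, are in the scene too. What is shaped like the carton but red is not meant.

How it is judged:
At the end, for the whole second after the job is handed in: The large carton rests flat on the table, square to the fence within 2 degrees, its long side within 4 mm of the rail and its end within 5 mm of the end stop, and the sliding stop has been pushed up to it (travel over 0.175 of 0.180: total play under 5 mm) (x of carton in the frame of fence between -0.054 and -0.046 m and y of carton in the frame of fence between 0.095 and 0.105 m and angle between the x axis of carton and the x axis of fence, either way round below 0.035 rad and value of joint stop above 0.175 m and height (world z) of carton below 0.004 m and angle between carton's own z axis and vertical below 0.05 rad and linear speed of carton below 0.01 m/s); the robot touches nothing.
It fails at once if the large carton is lifted (over 12 mm) or tipped (over 9 degrees) (height (world z) of carton above 0.012 m or angle between carton's own z axis and vertical above 0.16 rad).
It fails at once if the small carton, tape roll or scanner is moved more than 20 mm (distance of any of small_carton, tape, scanner from where it was at the start of the episode above 0.02 m).
It also fails if it takes over 48 s, if anything falls off the work surface, if the arm or the gripper's body presses on something with over 40 N, if the wrist force passes 120 N, or if a joint passes its speed limit or range.

## Working session

There is one attempt and no reset: what is moved stays moved. The work goes in short steps, Python scripts to look and compute and a tool call to move; the robot and the scene stay as the last step left them, time stands still between calls to the robot, and variables do not carry over. Pictures are saved under pics/ and viewed, about 8 in all and at most 12, crops included, and the job is handed in when it is done.

Besides the shell and the picture viewer there is one more tool, called as name([rows], argument=value, ...), one row to a line, values as JSON. send_rows: Moves the arm, as the interface text tells. Its arguments: {"type":"object","properties":{"plan":{"type":"array"},"gripper":{"type":"number"},"grip_force":{"type":"number"}},"required":["plan"]}

```bash
mkdir -p pics; ls; python3 - <<'E'
from plant import *
import cv2,numpy as np
np.set_printoptions(precision=4,suppress=True)
print(get_state(),tips_ahead)
a=[]
for n in("scene","side","wrist"):
    c=read_camera(n);cv2.imwrite(f"pics/{n}0.png",c["img"]);print(n,c["fx"],c["fy"],c["cx"],c["cy"]);print(c.get("world_from_camera",c.get("mount")))
E
```

```text
pics
{'time': 0.0, 'qpos': array([ 0.994 ,  0.2872,  1.5782, -0.    ,  1.2786, -0.15  ]), 'dq': array([-0.0012,  0.0012,  0.0016,  0.0002, -0.0009,  0.0001]), 'joint_efforts': array([  0.0004, -40.5978, -29.263 ,  -0.0001,   0.0057,   0.    ]), 'eef_pos': array([0.279 , 0.6139, 0.2439]), 'tcp_rot': array([ 0.6918, -0.15  ,  0.1494, -0.6903]), 'contact_force': array([-0.2851, -0.7168,  0.1007]), 'wrist_torque': array([-0.0456, -0.0104,  0.0037]), 'opening': 0.9953766252303349} 0.014
scene 462.8516130532912 462.8516130532912 320.2867241687453 242.79072268117037
[[-0.4376  0.5731 -0.6928  1.3706]
 [ 0.8991  0.2838 -0.3332  0.4965]
 [ 0.0056 -0.7688 -0.6395  0.8349]
 [ 0.      0.      0.      1.    ]]
side 436.3488009781793 436.3488009781793 321.31198469428864 246.66556415920115
[[ 0.9805 -0.1194  0.156   0.3518]
 [-0.1961 -0.5427  0.8167 -0.9122]
 [-0.0129 -0.8314 -0.5556  0.7095]
 [ 0.      0.      0.      1.    ]]
wrist 375.58583466382373 375.58583466382373 320.1873680095565 239.39911830086473
[[-0.0003  0.9641  0.2655 -0.0666]
 [ 0.     -0.2655  0.9641 -0.1286]
 [ 1.      0.0003  0.0001 -0.0005]
 [ 0.      0.      0.      1.    ]]
```

View pics/scene0.png

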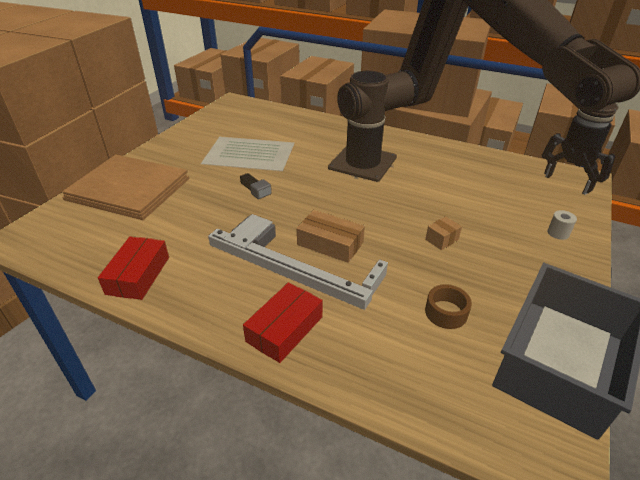

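View pics/side0.png

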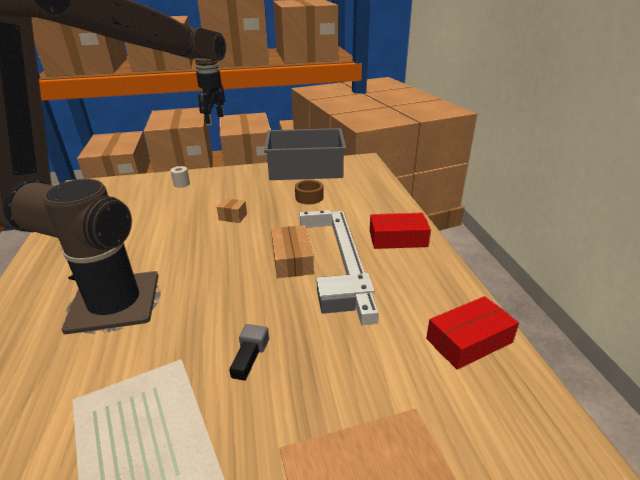

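The large brown carton is at scene (330,236) and side (292,250). The lookalikes are two red cartons at scene (134,266) and (283,320), the small carton at (443,233), and a flat cardboard stack at (125,185). The fence runs from (212,238) to (370,295), the end stop is at (378,275) and the slider at (250,232). I choose the brown carton and will check it in a close crop.

```bash
python3 - <<'E'
import cv2,numpy as np
a=cv2.imread("pics/scene0.png")[205:310,200:400];b=cv2.imread("pics/side0.png")[205:330,260:390]
a=cv2.resize(a,None,fx=4,fy=4,interpolation=cv2.INTER_CUBIC);b=cv2.resize(b,None,fx=4.8,fy=4.8,interpolation=cv2.INTER_CUBIC)
cv2.imwrite("pics/a.png",a);cv2.imwrite("pics/b.png",b)
E
```

```text
(no output)
```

View pics/a.png

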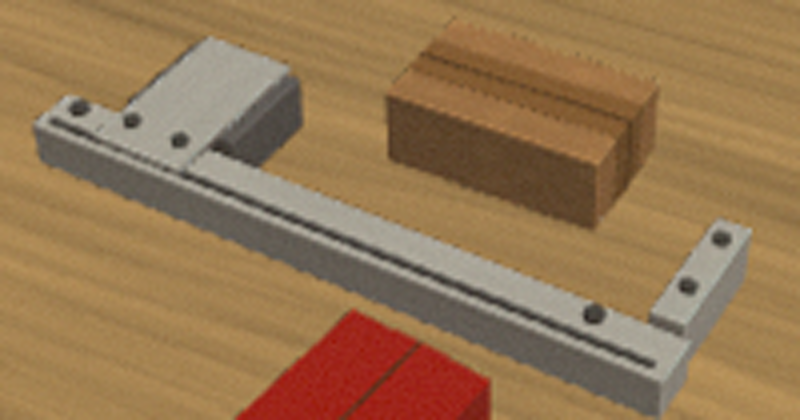

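View pics/b.png

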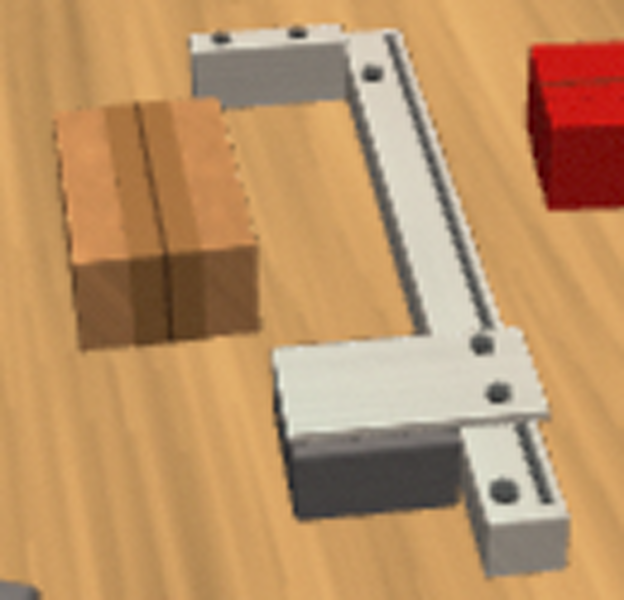

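```bash
cat > h.py <<'E'
import numpy as np
from plant import *
np.set_printoptions(precision=4,suppress=True)
def ray(c,u,v,T=None):
    T=c["world_from_camera"] if T is None else T
    d=T[:3,:3]@[(u-c["cx"])/c["fx"],(v-c["cy"])/c["fy"],1]; return T[:3,3],d/np.linalg.norm(d)
def onz(o,d,z): return o+d*(z-o[2])/d[2]
def tri(a,b):
    M=[np.eye(3)-np.outer(d,d) for o,d in(a,b)]
    return np.linalg.solve(M[0]+M[1],M[0]@a[0]+M[1]@b[0])
E
python3 - <<'E'
from h import *
A=read_camera("scene");B=read_camera("side")
s=lambda u,v:ray(A,200+u/4-.4,205+v/4-.4)
d=lambda u,v:ray(B,260+u/4.8-.4,205+v/4.8-.4)
P={"c_rail-":((388,95),(258,245)),"c_rail+":((600,163),(220,98)),"c_rob+":((658,88),(55,115)),"c_rob-":((455,20),(72,262)),
"rail_front-":((75,97),(462,428+95)),"rail_back-":((38,122),(568,513)),"rail_back+":((662,378),(400,32)),
"stopplate_rear_rob":((210,38),(290,440)),"stopplate_front_rob":((298,75),(275,352)),"end_rob_inner":((717,220),(192,52)),"plate_front_back":((185,172),(520,328)),}
H={"c":.06,"r":.035,"s":.051,"p":.051,"e":.045}
for k,(a,b) in P.items():
    print(k,tri(s(*a),d(*b)),onz(*s(*a),H[k[0]])[:2],onz(*d(*b),H[k[0]])[:2])
# bystanders rough
for n,u,v,z in(("small",443,230,.04),("tape",448,303,.048),("scanner",262,190,.03),("scanner_t",243,180,.02)):print(n,onz(*ray(A,u,v),z))
E
```

```text
c_rail- [0.5052 0.0076 0.0595] [0.5044 0.0081] [0.5057 0.0057]
c_rail+ [0.51   0.1653 0.0605] [0.5066 0.1656] [0.5114 0.163 ]
c_rob+ [0.4122 0.1688 0.0575] [0.4156 0.1698] [0.4118 0.165 ]
c_rob- [0.4057 0.0101 0.0604] [0.4062 0.0098] [0.4053 0.0114]
rail_front- [ 0.568  -0.2045  0.0317] [ 0.5757 -0.2027] [ 0.5641 -0.2043]
rail_back- [ 0.6131 -0.2083  0.0365] [ 0.61  -0.209] [ 0.6149 -0.2081]
rail_back+ [0.6464 0.2647 0.0351] [0.6439 0.2653] [0.6475 0.2621]
stopplate_rear_rob [ 0.4926 -0.144   0.0497] [ 0.4925 -0.1427] [ 0.4931 -0.1469]
stopplate_front_rob [ 0.4989 -0.0685  0.0457] [ 0.5023 -0.0644] [ 0.499  -0.0774]
end_rob_inner [0.5075 0.2486 0.0444] [0.5088 0.2487] [0.5071 0.2483]
plate_front_back [ 0.6261 -0.0797  0.0491] [ 0.6253 -0.0777] [ 0.6269 -0.0845]
small [0.3077 0.3641 0.04  ]
tape [0.5825 0.4451 0.048 ]
scanner [ 0.3464 -0.2011  0.03  ]
scanner_t [ 0.3104 -0.2967  0.02  ]
```

```bash
cat >> h.py <<'E'
from scipy.spatial.transform import Rotation as R
FY=np.array([.069,.9976,0]);FX=np.array([.9976,-.069,0]);FO=np.array([.5914,.061,0])
def F2W(x,y,z=0): return FO+FX*x+FY*y+[0,0,z]
def W2F(p): d=np.asarray(p)-FO; return np.array([d@FX,d@FY,d[2]])
def goal(p,zdir,s=None):
    "print rotation vector (deg, tool axes) and tool-frame shift (12cm units), shift taken after the turn"
    s=s or get_state(); M=R.from_quat(s["tcp_rot"]).as_matrix()
    z=np.asarray(zdir,float);z/=np.linalg.norm(z);y=np.array([0,0,-1.]);G=np.c_[np.cross(y,z),y,z]
    rv=R.from_matrix(M.T@G).as_rotvec()
    print("turn units",rv/2/np.pi,"shift before turn",M.T@(p-s["eef_pos"])/.12,"after turn",G.T@(p-s["eef_pos"])/.12)
    return G
E
python3 - <<'E'
from h import *
s=get_state();print(R.from_quat(s["tcp_rot"]).as_matrix())
p=F2W(-.133,-.12,.2);print(p)
goal(p,FX);goal(p,-FX);goal(p,FY);goal(p,-FY)
E
```

```text
[[ 0.9103 -0.0006  0.4139]
 [-0.4139 -0.001   0.9103]
 [-0.0002 -1.     -0.0011]]
[ 0.4504 -0.0495  0.2   ]
turn units [0.0002 0.1931 0.0001] shift before turn [ 3.5884  0.3764 -4.444 ] after turn [5.4195 0.372  1.805 ]
turn units [ 0.0001 -0.3069 -0.0002] shift before turn [ 3.5884  0.3764 -4.444 ] after turn [-5.4195  0.372  -1.805 ]
turn units [ 0.0002 -0.0569 -0.0001] shift before turn [ 3.5884  0.3764 -4.444 ] after turn [ 1.805   0.372  -5.4195]
turn units [0.0001 0.4431 0.0002] shift before turn [ 3.5884  0.3764 -4.444 ] after turn [-1.805   0.372   5.4195]
```

send_rows([
  [[0,0,0],[0,0.0215,0]],
  [[0,0,0],[0,0.0215,0]],
  [[0,0,0],[0,0.0215,0]],
  [[0,0,0],[0,0.0215,0]],
  [[0,0,0],[0,0.0215,0]],
  [[0,0,0],[0,0.0215,0]],
  [[0,0,0],[0,0.0215,0]],
  [[0,0,0],[0,0.0215,0]],
  [[0,0,0],[0,0.0215,0]],
  [[0.33,0.02,0.11],[0,0,0]],
  [[0.33,0.02,0.11],[0,0,0]],
  [[0.33,0.02,0.11],[0,0,0]],
], gripper=0.4)

```text
time: 1.45
eef_pos: [0.3103, 0.4919, 0.2377]
tcp_rot: [0.482, -0.517, 0.517, -0.482]
contact_force: [1.1, -0.1, 0.3]
opening: 0.598
```

send_rows([
  [[0.33,0.02,0.11],[0,0,0]],
  [[0.33,0.02,0.11],[0,0,0]],
  [[0.33,0.02,0.11],[0,0,0]],
  [[0.33,0.02,0.11],[0,0,0]],
  [[0.33,0.02,0.11],[0,0,0]],
  [[0.33,0.02,0.11],[0,0,0]],
  [[0.33,0.02,0.11],[0,0,0]],
  [[0.33,0.02,0.11],[0,0,0]],
  [[0.33,0.02,0.11],[0,0,0]],
  [[0.33,0.02,0.11],[0,0,0]],
  [[0.33,0.02,0.11],[0,0,0]],
  [[0,0,0],[0,0,0]],
])

```text
time: 2.65
eef_pos: [0.4247, 0.0445, 0.2118]
tcp_rot: [0.48, -0.519, 0.52, -0.48]
contact_force: [0.9, 1.2, 0.6]
opening: 0.601
```

```bash
python3 - <<'E'
from h import *
import cv2
s=get_state();print(s)
c=read_camera("wrist");cv2.imwrite("pics/w1.png",c["img"])
goal(F2W(-.133,-.095,.15),FX,s)
E
```

```text
{'time': 2.65, 'qpos': array([-0.1335, -0.259 ,  2.1908, -0.0013,  1.2092, -0.0548]), 'dq': array([ 0.0803, -0.009 ,  0.01  ,  0.0485,  0.0227,  0.0592]), 'joint_efforts': array([ -1.4101, -17.8684, -28.5738,  -0.1915,  -0.0876,  -0.2281]), 'eef_pos': array([0.4247, 0.0445, 0.2118]), 'tcp_rot': array([ 0.4803, -0.5187,  0.5196, -0.4799]), 'contact_force': array([0.9313, 1.2431, 0.5855]), 'wrist_torque': array([-0.045 , -0.0222,  0.0298]), 'opening': 0.6008914040822837}
turn units [-0.0001 -0.0015  0.0002] shift before turn [0.5551 0.5155 0.2728] after turn [0.5583 0.5146 0.2679]
```

View pics/w1.png

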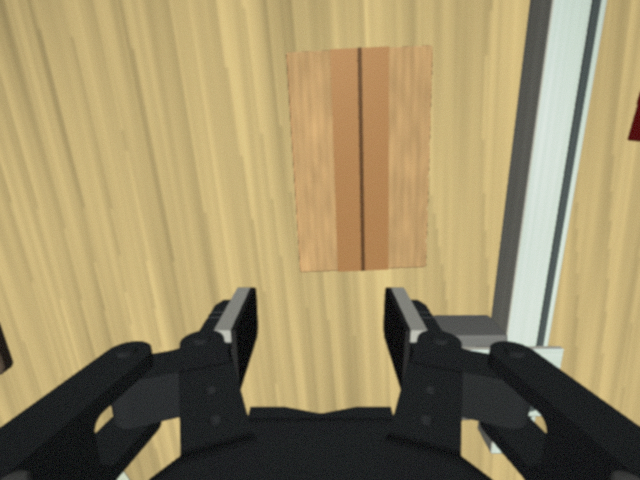

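The carton's top corners are at (287,53), (432,45), (426,265) and (300,271). The rail's top front edge runs (550,0) to (507,340), and the dark slider block starts at row ~317.

```bash
python3 - <<'E'
from h import *
s=get_state();c=read_camera("wrist")
T=np.eye(4);T[:3,:3]=R.from_quat(s["tcp_rot"]).as_matrix();T[:3,3]=s["eef_pos"];T=T@c["mount"]
P=[onz(*ray(c,u,v,T),.06) for u,v in((287,53),(432,45),(426,265),(300,271))]
for p in P:print("carton",p,W2F(p))
print("centre",np.mean(P,0),W2F(np.mean(P,0)),"yaw",[np.arctan2(-(a-b)[0],(a-b)[1]) for a,b in((P[0],P[3]),(P[1],P[2]))],[np.arctan2((a-b)[1],(a-b)[0]) for a,b in((P[1],P[0]),(P[2],P[3]))])
a,b=[onz(*ray(c,u,v,T),.035) for u,v in((550,0),(507,340))];print("rail",W2F(a),W2F(b),a,b,"yaw",np.arctan2(-(a-b)[0],(a-b)[1]))
for q,z in((( 480,317),.04),((480,347),.051)):print("slider",W2F(onz(*ray(c,*q,T),z)))
E
```

```text
carton [0.4113 0.1687 0.06  ] [-0.1871  0.095   0.06  ]
carton [0.5097 0.1661 0.06  ] [-0.0887  0.0992  0.06  ]
carton [0.5054 0.0084 0.06  ] [-0.0821 -0.0584  0.06  ]
carton [0.4059 0.011  0.06  ] [-0.1816 -0.0627  0.06  ]
centre [0.4581 0.0885 0.06  ] [-0.1349  0.0183  0.06  ] yaw [np.float64(-0.03463344733681895), np.float64(-0.027287209352282214)] [np.float64(-0.026492531781095594), np.float64(-0.025426647532157374)]
rail [0.0005 0.1331 0.035 ] [ 0.0038 -0.1399  0.035 ] [0.601  0.1937 0.035 ] [ 0.5855 -0.0789  0.035 ] yaw -0.056915880953966574
slider [-0.0255 -0.1141  0.04  ]
slider [-0.0276 -0.1371  0.051 ]
```

send_rows([
  [[0.28,0.25,0.13],[0,-0.0015,0]],
  [[0.28,0.25,0.13],[0,0,0]],
  [[0,0.26,0],[0,0,0]],
  [[0,0.26,0],[0,0,0]],
  [[0,0.26,0],[0,0,0]],
  [[0,0.26,0],[0,0,0]],
  [[0,0,0],[0,0,0]],
])

```text
time: 3.45
eef_pos: [0.4467, -0.0184, 0.023]
tcp_rot: [-0.487, 0.518, -0.512, 0.483]
contact_force: [-0.0, 0.4, -0.8]
opening: 0.598
```

```bash
python3 - <<'E'
from h import *
s=get_state();print(s["eef_pos"],W2F(s["eef_pos"]),s["contact_force"],s["time"]);goal(F2W(-.135,0.0,.028),FX,s)
E
```

```text
[ 0.4467 -0.0184  0.023 ] [-0.1389 -0.0892  0.023 ] [-0.0255  0.3627 -0.8219] 3.45
turn units [ 0.0016  0.0014 -0.0004] shift before turn [-0.7431 -0.0401  0.0385] after turn [-0.7433 -0.0415  0.0323]
```

send_rows([
  [[-0.08,-0.01,0.02],[0,0,0]],
  [[-0.08,-0.01,0.02],[0,0,0]],
  [[-0.08,0,0],[0,0,0]],
  [[-0.08,0,0],[0,0,0]],
  [[-0.08,0,0],[0,0,0]],
  [[-0.08,0,0],[0,0,0]],
  [[-0.08,0,0],[0,0,0]],
  [[-0.08,0,0],[0,0,0]],
  [[-0.06,0,0],[0,0,0]],
  [[0,0,0],[0,0,0]],
])

```text
time: 4.45
eef_pos: [0.4628, 0.0636, 0.0314]
tcp_rot: [0.483, -0.514, 0.516, -0.486]
contact_force: [0.2, -1.8, 5.0]
opening: 0.597
```

send_rows([
  [[0.15,0,0],[0,0,0]],
  [[0.15,0,0],[0,0,0]],
  [[0,-0.35,0],[0,0,0]],
  [[0,-0.35,0],[0,0,0]],
  [[0,-0.35,0],[0,0,0]],
  [[0,-0.35,0],[0,0,0]],
  [[0,0,0],[0,0,0]],
])

```text
time: 5.15
eef_pos: [0.4621, 0.0272, 0.2049]
tcp_rot: [0.481, -0.512, 0.519, -0.488]
contact_force: [0.3, 0.0, 0.5]
opening: 0.601
```

```bash
python3 - <<'E'
from h import *
import cv2
s=get_state();print(s["eef_pos"],W2F(s["eef_pos"]),s["qpos"],s["time"]);c=read_camera("wrist");cv2.imwrite("pics/w2.png",c["img"])
goal(F2W(-.22,0.09,.18),FY,s)
E
```

```text
[0.4621 0.0272 0.2049] [-0.1266 -0.0427  0.2049] [-0.1616 -0.1658  2.1273  0.0013  1.166  -0.1001] 5.15
turn units [-0.0018 -0.2489  0.0018] shift before turn [-1.1109  0.196  -0.773 ] after turn [-0.7779  0.2071  1.1054]
```

View pics/w2.png

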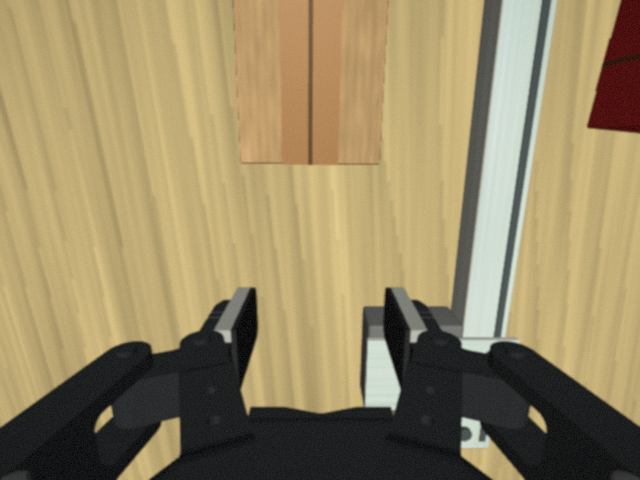

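The carton's near end runs (241,163) to (380,163) and is almost parallel to the fence. The rail's front top edge runs (500,0) to (466,305), and the slider front's top edge is at about (364..460,337).

```bash
python3 - <<'E'
from h import *
s=get_state();c=read_camera("wrist")
T=np.eye(4);T[:3,:3]=R.from_quat(s["tcp_rot"]).as_matrix();T[:3,3]=s["eef_pos"];T=T@c["mount"]
a,b=[onz(*ray(c,u,v,T),.06) for u,v in((241,163),(380,163))];print(a,b,W2F(a),W2F(b),"yaw",np.arctan2(*(b-a)[1::-1]))
a,b=[onz(*ray(c,u,v,T),.035) for u,v in((500,0),(466,305))];print("rail",W2F(a),W2F(b),"yaw",np.arctan2(-(a-b)[0],(a-b)[1]))
for u,v,z in((364,307,.04),(364,337,.051),(364,406,.051)):print("slider",W2F(onz(*ray(c,u,v,T),z)))
E
```

```text
[0.4092 0.0788 0.06  ] [0.5072 0.0727 0.06  ] [-0.1829  0.0052  0.06  ] [-0.0848  0.0058  0.06  ] yaw -0.06229524909318586
rail [-0.0027  0.116   0.035 ] [-0.0007 -0.1152  0.035 ] yaw -0.06074314206600475
slider [-0.0891 -0.115   0.04  ]
slider [-0.0896 -0.1369  0.051 ]
slider [-0.087  -0.2047  0.051 ]
```

send_rows([
  [[0,0,0],[0,-0.0227,0]],
  [[0,0,0],[0,-0.0227,0]],
  [[0,0,0],[0,-0.0227,0]],
  [[0,0,0],[0,-0.0227,0]],
  [[0,0,0],[0,-0.0227,0]],
  [[0,0,0],[0,-0.0227,0]],
  [[0,0,0],[0,-0.0227,0]],
  [[0,0,0],[0,-0.0227,0]],
  [[0,0,0],[0,-0.0227,0]],
  [[0,0,0],[0,-0.0227,0]],
  [[0,0,0],[0,-0.0227,0]],
  [[0,0,0],[0,0,0]],
], gripper=0.2)

```text
time: 6.45
eef_pos: [0.457, 0.0274, 0.1951]
tcp_rot: [-0.706, 0.024, -0.021, 0.707]
contact_force: [-0.1, -0.1, -1.0]
opening: 0.801
```

send_rows([
  [[-0.2,0.08,0.27],[0,0,0]],
  [[-0.2,0.08,0.27],[0,0,0]],
  [[-0.2,0.08,0.27],[0,0,0]],
  [[-0.2,0.08,0.27],[0,0,0]],
  [[0,0,0],[0,0,0]],
])

```text
time: 6.95
eef_pos: [0.3662, 0.1648, 0.1557]
tcp_rot: [-0.707, 0.025, -0.019, 0.707]
contact_force: [-0.7, -0.0, -0.3]
opening: 0.801
```

```bash
sed -i 's/^FY=.*/FY=np.array([.063,.998,0]);FX=np.array([.998,-.063,0]);FO=np.array([.5905,.061,0])/' h.py; python3 - <<'E'
from h import *
s=get_state();print(s["eef_pos"],W2F(s["eef_pos"]),s["qpos"],s["time"])
goal(F2W(-.21,0.0855,.03),FY,s)
E
```

```text
[0.3662 0.1648 0.1557] [-0.2304  0.0894  0.1557] [ 0.168  -0.252   2.2942  0.0017  1.1065 -1.3412] 6.95
turn units [ 0.      0.0001 -0.0012] shift before turn [ 0.1779  1.0458 -0.0328] after turn [ 0.1703  1.0471 -0.0329]
```

send_rows([
  [[0.03,0.26,-0.01],[0,0,0]],
  [[0.03,0.26,-0.01],[0,0,0]],
  [[0.03,0.26,-0.01],[0,0,0]],
  [[0.03,0.26,-0.01],[0,0,0]],
  [[0,0,0],[0,0,0]],
])

```text
time: 7.45
eef_pos: [0.381, 0.1555, 0.0297]
tcp_rot: [0.707, -0.028, 0.02, -0.706]
contact_force: [-0.7, 0.9, -0.4]
opening: 0.798
```

```bash
python3 - <<'E'
from h import *
s=get_state();print(s["eef_pos"],W2F(s["eef_pos"]),s["contact_force"],s["qpos"],s["time"])
goal(F2W(-.125,0.086,.027),FY,s)
E
```

```text
[0.381  0.1555 0.0297] [-0.215   0.0811  0.0297] [-0.6504  0.9449 -0.3525] [ 0.1397  0.0227  2.3303  0.      0.7998 -1.3636] 7.45
turn units [ 0.0004 -0.0007 -0.0018] shift before turn [0.75   0.0145 0.0444] after turn [0.75   0.0229 0.041 ]
```

send_rows([
  [[0.08,0,0.04],[0,-0.0007,0]],
  [[0.08,0,0],[0,0,0]],
  [[0.08,0,0],[0,0,0]],
  [[0.08,0,0],[0,0,0]],
  [[0.08,0,0],[0,0,0]],
  [[0.08,0,0],[0,0,0]],
  [[0.08,0,0],[0,0,0]],
  [[0.08,0,0],[0,0,0]],
  [[0.08,0,0],[0,0,0]],
  [[0.05,0,0],[0,0,0]],
  [[0,0,0],[0,0,0]],
])

```text
time: 8.55
eef_pos: [0.4791, 0.1556, 0.0343]
tcp_rot: [-0.707, 0.02, -0.022, 0.707]
contact_force: [-0.7, 0.3, 0.8]
opening: 0.8
```

send_rows([
  [[0.03,0,0],[0,0,0]],
  [[0.02,0,0],[0,0,0]],
  [[0.02,0,0],[0,0,0]],
  [[0,0,0],[0,0,0]],
])

```text
time: 8.95
eef_pos: [0.4861, 0.1552, 0.034]
tcp_rot: [-0.707, 0.021, -0.021, 0.707]
contact_force: [-0.7, 0.6, -0.2]
opening: 0.803
```

send_rows([
  [[0.015,0,0],[0,0,0]],
  [[0.015,0,0],[0,0,0]],
  [[0,0,0],[0,0,0]],
])

```text
time: 9.25
eef_pos: [0.489, 0.1551, 0.034]
tcp_rot: [-0.707, 0.022, -0.021, 0.707]
contact_force: [-3.6, 1.2, 2.6]
opening: 0.799
```

send_rows([
  [[0.015,0,0],[0,0,0]],
  [[0.015,0,0],[0,0,0]],
  [[0,0,0],[0,0,0]],
])

```text
time: 9.55
eef_pos: [0.4892, 0.1553, 0.0337]
tcp_rot: [0.707, -0.026, 0.018, -0.707]
contact_force: [-14.4, 1.9, 10.8]
opening: 0.8
```

```bash
python3 - <<'E'
from h import *
import cv2
s=get_state();print(s["eef_pos"],W2F(s["eef_pos"]),s["contact_force"],s["time"])
cv2.imwrite("pics/s2.png",cv2.resize(read_camera("side")["img"][190:340,250:400],None,fx=4,fy=4,interpolation=cv2.INTER_CUBIC))
E
```

```text
[0.4892 0.1553 0.0337] [-0.1071  0.0877  0.0337] [-14.3906   1.8978  10.797 ] 9.55
```

View pics/s2.png

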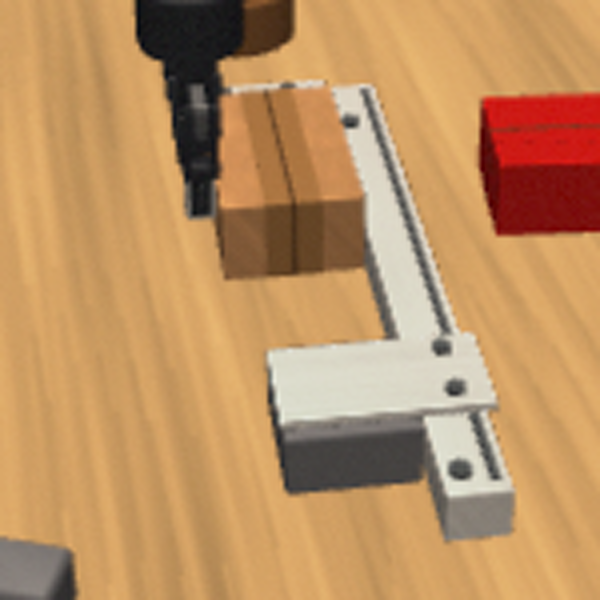

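send_rows([
  [[-0.15,0,0],[0,0,0]],
  [[-0.15,0,0],[0,0,0]],
  [[0,-0.35,0],[0,0,0]],
  [[0,-0.35,0],[0,0,0]],
  [[0,-0.35,0],[0,0,0]],
  [[0,-0.35,0],[0,0,0]],
  [[0,0,0],[0,0.0227,0]],
  [[0,0,0],[0,0.0227,0]],
  [[0,0,0],[0,0.0227,0]],
  [[0,0,0],[0,0.0227,0]],
  [[0,0,0],[0,0.0227,0]],
], gripper=1.0)

```text
time: 10.7
eef_pos: [0.4583, 0.1568, 0.2028]
tcp_rot: [-0.654, 0.267, -0.27, 0.655]
contact_force: [0.0, -0.2, -0.9]
opening: 0.005
```

send_rows([
  [[0,0,0],[0,0.0227,0]],
  [[0,0,0],[0,0.0227,0]],
  [[0,0,0],[0,0.0227,0]],
  [[0,0,0],[0,0.0227,0]],
  [[0,0,0],[0,0.0227,0]],
  [[0,0,0],[0,0.0227,0]],
  [[0.35,0,0.08],[0,0,0]],
  [[0.35,0,0.08],[0,0,0]],
  [[0.35,0,0.08],[0,0,0]],
  [[0.35,0,0.08],[0,0,0]],
  [[0.35,0,0.08],[0,0,0]],
  [[0,0,0],[0,0,0]],
])

```text
time: 11.9
eef_pos: [0.4946, -0.0603, 0.2032]
tcp_rot: [0.484, -0.514, 0.518, -0.484]
contact_force: [-0.6, 0.4, 0.2]
opening: -0.002
```

```bash
python3 - <<'E'
from h import *
s=get_state();print(s["eef_pos"],W2F(s["eef_pos"]),s["qpos"],s["opening"],s["time"])
goal(F2W(-.045,-.245,.026),FX,s)
E
```

```text
[ 0.4946 -0.0603  0.2032] [-0.088  -0.1271  0.2032] [-0.3245 -0.0715  2.0457 -0.0019  1.1621 -0.2602] -0.001748455522430295 11.9
turn units [-0.0007 -0.0001  0.0005] shift before turn [0.9775 1.4812 0.3522] after turn [0.9822 1.4766 0.3587]
```

send_rows([
  [[0.33,0,0.12],[0,0,0]],
  [[0.33,0,0.12],[0,0,0]],
  [[0.33,0,0.12],[0,0,0]],
  [[0,0.3,0],[0,0,0]],
  [[0,0.3,0],[0,0,0]],
  [[0,0.3,0],[0,0,0]],
  [[0,0.3,0],[0,0,0]],
  [[0,0.27,0],[0,0,0]],
  [[0,0,0],[0,0,0]],
])

```text
time: 12.8
eef_pos: [0.526, -0.1743, 0.021]
tcp_rot: [-0.486, 0.517, -0.511, 0.484]
contact_force: [-0.8, 1.4, -0.2]
opening: -0.001
```

```bash
python3 - <<'E'
from h import *
s=get_state();print(s["eef_pos"],W2F(s["eef_pos"]),s["contact_force"],s["time"])
goal(F2W(-.045,-.1,.026),FX,s)
E
```

```text
[ 0.526  -0.1743  0.021 ] [-0.0495 -0.2389  0.021 ] [-0.8457  1.4376 -0.199 ] 12.8
turn units [ 0.0013  0.0009 -0.0006] shift before turn [-1.1574 -0.0377  0.044 ] after turn [-1.1575 -0.0417  0.0377]
```

send_rows([
  [[-0.1,-0.02,0.02],[0,0,0]],
  [[-0.1,-0.02,0.02],[0,0,0]],
  [[-0.1,0,0],[0,0,0]],
  [[-0.1,0,0],[0,0,0]],
  [[-0.1,0,0],[0,0,0]],
  [[-0.1,0,0],[0,0,0]],
  [[-0.1,0,0],[0,0,0]],
  [[-0.1,0,0],[0,0,0]],
  [[-0.1,0,0],[0,0,0]],
  [[-0.1,0,0],[0,0,0]],
  [[-0.1,0,0],[0,0,0]],
  [[0,0,0],[0,0,0]],
])

```text
time: 14.0
eef_pos: [0.5405, -0.043, 0.0298]
tcp_rot: [-0.486, 0.515, -0.513, 0.485]
contact_force: [0.5, 0.5, 0.1]
opening: 0.003
```

send_rows([
  [[-0.04,0,0],[0,0,0]],
  [[-0.04,0,0],[0,0,0]],
  [[-0.04,0,0],[0,0,0]],
  [[-0.03,0,0],[0,0,0]],
  [[0,0,0],[0,0,0]],
])

```text
time: 14.5
eef_pos: [0.542, -0.0267, 0.0301]
tcp_rot: [-0.485, 0.515, -0.514, 0.485]
contact_force: [-1.2, -1.2, -0.7]
opening: 0.002
```

send_rows([
  [[-0.02,0,0],[0,0,0]],
  [[-0.02,0,0],[0,0,0]],
  [[0,0,0],[0,0,0]],
])

```text
time: 14.8
eef_pos: [0.5427, -0.0221, 0.0304]
tcp_rot: [-0.485, 0.514, -0.514, 0.485]
contact_force: [-2.1, -1.9, -1.9]
opening: -0.002
```

```bash
python3 - <<'E'
from h import *
s=get_state();print(s["eef_pos"],W2F(s["eef_pos"]),s["contact_force"],s["time"])
E
```

```text
[ 0.5427 -0.0221  0.0304] [-0.0425 -0.086   0.0304] [-2.0915 -1.9337 -1.8593] 14.8
```

Still free to move, so I push on slowly until the force rises.

send_rows([
  [[-0.02,0,0],[0,0,0]],
  [[-0.02,0,0],[0,0,0]],
  [[0,0,0],[0,0,0]],
])

```text
time: 15.1
eef_pos: [0.5431, -0.0174, 0.0305]
tcp_rot: [-0.485, 0.514, -0.514, 0.485]
contact_force: [-0.8, -3.5, -1.9]
opening: 0.001
```

send_rows([
  [[-0.015,0,0],[0,0,0]],
  [[-0.015,0,0],[0,0,0]],
  [[0,0,0],[0,0,0]],
])

```text
time: 15.4
eef_pos: [0.5432, -0.0173, 0.0306]
tcp_rot: [0.488, -0.512, 0.515, -0.484]
contact_force: [-3.8, -16.2, -2.6]
opening: 0.001
```

send_rows([
  [[0.1,0,0],[0,0,0]],
  [[0.15,0,0],[0,0,0]],
  [[0,-0.35,0],[0,0,0]],
  [[0,-0.35,0],[0,0,0]],
  [[0,-0.35,0],[0,0,0]],
  [[0,-0.35,0],[0,0,0]],
  [[-0.3,-0.3,-0.2],[0,0,0]],
  [[-0.3,-0.3,-0.2],[0,0,0]],
  [[0,0,0],[0,0,0]],
])

```text
time: 16.3
eef_pos: [0.5043, 0.0256, 0.2696]
tcp_rot: [0.482, -0.511, 0.516, -0.49]
contact_force: [0.3, -0.5, 1.4]
opening: 0.003
```

```bash
python3 - <<'E'
from h import *
import cv2
s=get_state();print(s["eef_pos"],W2F(s["eef_pos"]),s["time"]);c=read_camera("wrist");cv2.imwrite("pics/w3.png",c["img"])
E
```

```text
[0.5043 0.0256 0.2696] [-0.0838 -0.0407  0.2696] 16.3
```

View pics/w3.png

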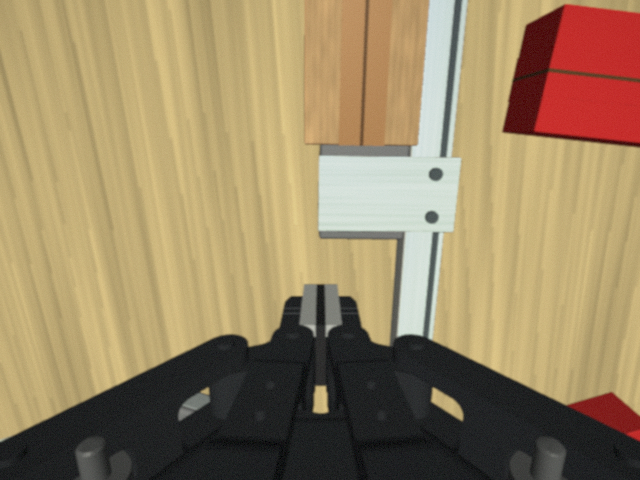

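The slider plate (320..460, 157..235) touches the carton's end (305..419, 144). The carton's long edge (419,145) to (429,0) lies along the rail. I'll put numbers on this.

```bash
python3 - <<'E'
from h import *
s=get_state();c=read_camera("wrist")
T=np.eye(4);T[:3,:3]=R.from_quat(s["tcp_rot"]).as_matrix();T[:3,3]=s["eef_pos"];T=T@c["mount"]
w=lambda u,v,z:onz(*ray(c,u,v,T),z)
for n,a,b in(("edge",w(429,0,.06),w(419,145,.06)),("rail",w(404,238,.035),w(398,345,.035)),("left",w(306,0,.06),w(305,143,.06))):
    print(n,W2F(a),W2F(b),"yaw",np.arctan2(-(a-b)[0],(a-b)[1]))
a,b=w(305,143,.06),w(419,145,.06);print("end",W2F(a),W2F(b),"yaw",np.arctan2(*(b-a)[1::-1]))
# fine plate edges
print("plate rear",W2F(w(320,235,.051)),"front",W2F(w(320,157,.051)),"block rear",W2F(w(320,238,.04)))
goal(F2W(-.16,.1,.2),FY,s)
E
```

```text
edge [0.0028 0.1289 0.06  ] [0.0035 0.0178 0.06  ] yaw -0.05604423254596411
rail [ 0.0022 -0.0726  0.035 ] [ 0.0038 -0.1924  0.035 ] yaw -0.04965118163124316
left [-0.0944  0.1279  0.06  ] [-0.0954  0.0187  0.06  ] yaw -0.07263487448105332
end [-0.0954  0.0187  0.06  ] [0.0035 0.0178 0.06  ] yaw -0.0718393526123253
plate rear [-0.0817 -0.0658  0.051 ] front [-0.0823  0.0065  0.051 ] block rear [-0.0815 -0.0718  0.04  ]
turn units [-0.0013 -0.2487  0.001 ] shift before turn [-1.1881  0.552  -0.6289] after turn [-0.6333  0.5563  1.1837]
```

Everything agrees within about 2 mm. Time remains, so I'll press the carton gently against the rail once more to confirm it is seated.

send_rows([
  [[0,0,0],[0,-0.0226,0]],
  [[0,0,0],[0,-0.0226,0]],
  [[0,0,0],[0,-0.0226,0]],
  [[0,0,0],[0,-0.0226,0]],
  [[0,0,0],[0,-0.0226,0]],
  [[0,0,0],[0,-0.0226,0]],
  [[0,0,0],[0,-0.0226,0]],
  [[0,0,0],[0,-0.0226,0]],
  [[0,0,0],[0,-0.0226,0]],
  [[0,0,0],[0,-0.0226,0]],
  [[0,0,0],[0,-0.0226,0]],
  [[0,0,0],[0,0,0]],
], gripper=0.2)

```text
time: 17.6
eef_pos: [0.5026, 0.0219, 0.2607]
tcp_rot: [-0.706, 0.025, -0.023, 0.707]
contact_force: [0.3, 0.2, -0.4]
opening: 0.801
```

send_rows([
  [[-0.16,0.14,0.3],[0,0,0]],
  [[-0.16,0.14,0.3],[0,0,0]],
  [[-0.16,0.14,0.3],[0,0,0]],
  [[-0.16,0.14,0.3],[0,0,0]],
  [[0,0,0],[0,0,0]],
])

```text
time: 18.1
eef_pos: [0.4319, 0.1738, 0.1912]
tcp_rot: [-0.707, 0.026, -0.02, 0.707]
contact_force: [-0.2, -0.1, -0.3]
opening: 0.799
```

```bash
python3 - <<'E'
from h import *
s=get_state();print(s["eef_pos"],W2F(s["eef_pos"]),s["time"])
goal(F2W(-.14,.1,.03),FY,s)
E
```

```text
[0.4319 0.1738 0.1912] [-0.1654  0.1026  0.1912] 18.1
turn units [-0.     -0.0004 -0.0013] shift before turn [ 0.2229  1.3416 -0.0208] after turn [ 0.212   1.3434 -0.0214]
```

send_rows([
  [[0,0.33,0],[0,0,0]],
  [[0,0.33,0],[0,0,0]],
  [[0,0.33,0],[0,0,0]],
  [[0,0.33,0],[0,0,0]],
  [[0,0,0],[0,0,0]],
  [[0.08,0,0],[0,0,0]],
  [[0.08,0,0],[0,0,0]],
  [[0.08,0,0],[0,0,0]],
  [[0.08,0,0],[0,0,0]],
  [[0.05,0,0],[0,0,0]],
  [[0,0,0],[0,0,0]],
])

```text
time: 19.2
eef_pos: [0.4816, 0.1682, 0.0377]
tcp_rot: [-0.707, 0.023, -0.024, 0.707]
contact_force: [-0.1, 0.3, -0.6]
opening: 0.799
```

```bash
python3 - <<'E'
from h import *
s=get_state();print(s["eef_pos"],W2F(s["eef_pos"]),s["contact_force"],s["time"])
goal(F2W(-.107,.1,.03),FY,s)
E
```

```text
[0.4816 0.1682 0.0377] [-0.1154  0.1001  0.0377] [-0.0647  0.2744 -0.6237] 19.2
turn units [-0.0001 -0.0007  0.0003] shift before turn [ 0.0703  0.0647 -0.0009] after turn [ 0.0704  0.0646 -0.0012]
```

send_rows([
  [[0.03,0,0],[0,-0.0007,0]],
  [[0.02,0,0],[0,0,0]],
  [[0.02,0,0],[0,0,0]],
  [[0,0,0],[0,0,0]],
])

```text
time: 19.6
eef_pos: [0.4886, 0.1677, 0.0369]
tcp_rot: [-0.707, 0.022, -0.022, 0.707]
contact_force: [0.0, -0.3, -0.2]
opening: 0.801
```

send_rows([
  [[0.015,0,0],[0,0,0]],
  [[0.01,0,0],[0,0,0]],
  [[0,0,0],[0,0,0]],
])

```text
time: 19.9
eef_pos: [0.4902, 0.1675, 0.0366]
tcp_rot: [0.707, -0.023, 0.021, -0.707]
contact_force: [-4.2, 0.4, 4.3]
opening: 0.799
```

The tool stalled at the same rail distance as before, so the carton is still seated. Next I back off and take a last look.

send_rows([
  [[-0.1,0,0],[0,0,0]],
  [[-0.2,0,0],[0,0,0]],
  [[-0.2,0,0],[0,0,0]],
  [[0,-0.3,0],[0,0,0]],
  [[0,-0.3,0],[0,0,0]],
  [[0,-0.3,0],[0,0,0]],
  [[0,-0.3,0],[0,0,0]],
  [[0,0,0],[0,0,0]],
  [[0,0,0],[0,0,0]],
])

```text
time: 20.8
eef_pos: [0.4318, 0.1714, 0.1818]
tcp_rot: [-0.707, 0.021, -0.023, 0.707]
contact_force: [-0.6, -0.9, -0.4]
opening: 0.796
```

```bash
python3 - <<'E'
from h import *
import cv2
cv2.imwrite("pics/s3.png",cv2.resize(read_camera("scene")["img"][190:340,190:480],None,fx=2.7,fy=2.7,interpolation=cv2.INTER_CUBIC))
print(get_state()["contact_force"])
E
```

```text
[-0.5324 -0.0456 -1.0592]
```

View pics/s3.png

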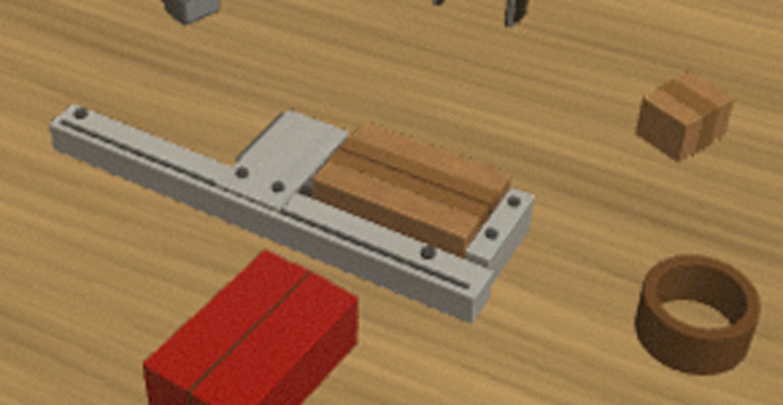

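The carton (crop 315..512, 125..250) sits snug between the slider, the rail and the end stop. The small carton, tape and scanner are untouched.

```bash
python3 -c "
from plant import *
print(sign_off())"
```

```text
the job is handed in; nothing more can be done
None
```

The large carton is seated flat against the rail, and the sliding stop holds it against the end stop. I handed the job in at about 21 s of the 48 s; `sign_off` gave no verdict.

**What I did:** I pushed the carton along the fence with two fingers, which also squared it. I then pushed it into the rail until it stalled, and pushed the stop up behind it until it stalled at about 16 N. A last light press against the rail (about 4 N) stalled in the same place.

**Last checks:**
- **Rail:** the wrist view puts the carton's long edge within about 1 mm of the rail.
- **Squareness:** the carton's edges measured -0.056 to -0.073 rad, against about -0.06 for the fence. That is within roughly 1°.
- **End stop:** the carton's near end measured 0.018 to 0.019 m along the fence, where 0.020 m is ideal.
- **Sliding stop:** travel was about 0.180 m, worked out from where the tool stalled.
- **Bystanders:** the final picture shows the small carton and tape roll undisturbed. Only part of the scanner is in that crop, but the arm stayed well clear of it.

**What disagreed:** fence yaw readings ranged from -0.050 to -0.069 rad between views. Fence positions in the camera images also differed by 2 to 4 mm, so the force stalls are the stronger evidence.

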